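# Lock the camp stove's sliding side flap with its thumbscrew

### The job

Take the red-winged thumbscrew out of the grey block and put its foot through the slot in the stove's sliding side flap, then gently draw the flap outwards, feeling for the hidden slot of the bracket underneath, until the thumbscrew goes down through both and its flange sits flush on the flap. Give it a quarter turn, either way, so that its foot locks under the bracket, and let go. Never press or pull hard on the stove (keep below 35 N), and leave the pot and the creamer jug where they are.

Things in the scene. Friction and masses are not known exactly. Their poses are not given: they have to be found in the camera images.
- screw: Thumbscrew, 60 g, upright in the grey block. Origin on its axis at the underside of its flange; z up along the axis, x along the wing. Above: steel flange 26 mm across, 4 mm thick, then a flat red wing 30 mm long (x), 9 mm thick (y), up to 31 mm above the origin: pinch it across its thickness. Below: plain unthreaded shank, 7.2 mm in diameter. Half a turn makes no difference.
- screw_foot (a point): Lowest point of the thumbscrew, 21.6 mm below its origin, same axes: underside of a round-nosed crossbar along x, 14 mm long, 7.2 mm thick (y), its top 14.4 mm below the origin. It goes straight down through slots with the crossbar along them; under the bracket a quarter turn locks it.
- caddy: Fixed grey plastic block, 60 x 60 mm, 36 mm tall, with a 17.5 mm round hole right through its centre in which the thumbscrew stands (flange on the block's top). Origin at the centre of its underside, on the table.
- stove: Bright yellow camp stove, fixed, 260 mm (x) by 340 mm (y), 85 mm high, black grate to 100 mm. Origin under its centre on the table, z up. The sliding flap comes out of its -y side, along -y (the +y flap is fixed). Around the flap's slot: flap underside 70 mm, then steel bracket 5 mm thick, top 68 mm above the table, free space below.
- flap_slot (a point): Centre of the slot in the sliding flap at its top face, 75 mm above the table; axes as the stove's. Flap: yellow plate 5 mm thick, 180 mm wide (x), with a 10 mm high lip at its outer edge, 57 mm from the slot. Slot: 18 mm long (x), 9.5 mm wide (y), right through; it lies on the stove's x = 0, and at y = -225 mm with the flap pushed in.
- flap (a joint): How far the flap is drawn out, m: 0 pushed in, 0.041 end stop. About 2 N of friction; it stays where left, and a screw foot in its slot drags it along. The flap's slot comes over the bracket's slot (hidden, not measured, to be felt for) at some value from 0.022 to 0.038, different each time, within about 1 mm either way.
- pot: Stainless pot, 160 mm across, 85 mm tall, standing loose on the stove's grate. Leave alone. Origin under its centre.
- jug: Small white enamel creamer jug with a blue handle, 65 mm across, 80 mm tall. Leave alone. Origin under its centre.
- bracket_face (a point): Where the hidden bracket's top face lies untouched: 68 mm above the table, at the stove's x = 0, y = -200 mm. Spring steel, it gives 1 mm per 4 N, 5 mm at most. Its slot, 18 mm long (stove x) and 10.5 mm wide (y), is on x = 0, not shown by this point. A foot beside the slot lands with the screw's origin 14.6 mm above the flap; over it, it drops until the flange is on the flap.

How it is judged:
By the outcome, as a careful person would: the job done as asked, in the order asked, and still so for the second after the job is handed in, with the robot touching nothing.
It also fails if it takes over 72 s, if anything falls off the work surface, if the arm or the gripper's body presses on something with over 40 N, if the wrist force passes 120 N, or if a joint passes its speed limit or range.

### The arm

A 6-joint arm with a two-finger parallel gripper is mounted at the origin on the work surface. World frame = base frame: x ahead of the robot, y to its left, z up, the work surface at z = 0. Lengths are in m, angles in rad, forces in N, time in s.
With the tool pointing down it reaches from about 0.375 to 0.975 m from the base axis. Payload 3.8 kg.
Tool frame: the origin (TCP) lies midway between the tips of the shut fingers; the grasp point (between the pads) lies 19 mm behind it; z points along the fingers, y is the direction in which the jaws open and shut (so a half turn about z gives the same grasp; the last joint's range is limited). The gripper opens to 85 mm and grips with 20 to 120 N. Pads are 22 mm wide; open, the fingers measure 114 mm over their backs; the gripper's body (76 mm by 85 mm) begins 54 mm behind the grasp point. The pads swing forward as they close: fully open they stand 13 mm farther back than shut.
Start: joints at [1.178, 0.264, 1.604, -0, 1.274, -0.037], TCP at [0.235, 0.633, 0.231] pointing down, gripper open.
Joint ranges: [-2.63, 2.63], [-0.94, 2.18], [0.31, 2.57], [-1.31, 4.45], [0, 2.66], [-2.55, 2.55]. Speed limits (rad/s): [2.57, 2.57, 3.14, 3.14, 3.14, 3.14].

### API

Orientations are given as a rotation vector (axis times angle).
In Python, from workcell import bot gives the robot as it stands.
- The arm moves only by the tool drive_tool, never from a script. Its argument "deltas" is a list of rows, each an object with "hand": the opening, from 0 (shut) to 1 (fully open); "offset": the shift along the world's x, y, z in cm, a list of three; "angular": the turn, a rotation vector about the world's x, y, z in degrees, a list of three. A call has 1 to 8 rows; each row is the pose to reach, as a shift and turn from the pose commanded when the call began; what a row does not reach only later rows make up. A row lasts 1/8 s, in which the tool goes at most 62.5 mm and 10.7 degrees, less where a joint would pass 70% of its speed; a pose out of reach is approached as far as the arm can. A call with a gripper value outside its range is refused whole. The fingers move at their own pace and stop on an object; "force" is the grip in N (left out, the last holds). Time passes only in rows, so rows that repeat a pose let the fingers close. It gives the time, the measured TCP pose, the force and the opening at its end, in the units of the state.
- bot.read_state(): the state, without advancing time (a new reading comes with each control period).
- bot.read_camera(name): name is "side" or "top"; returns a dict with "frame" (384x512x3 uint8, blue, green, red), "mtx" (3x3 intrinsics, pixels), "R" (3x3) and "t" (3): a world point X has camera coordinates R X + t. Camera axes: x right, y down, z forward; pixel columns grow to the right and rows downward; lengths in m; the calibration is good to about 2 mm. A picture is of the moment at which its call begins. There is no depth.
- bot.finish_job(): hands the job in, once; it reports no verdict.
The state is a dict: "time": time; "q": joint angles; "joint_vel": joint speeds; "joint_torque": joint torques, N m; "tool_pos": TCP position; "tcp_rot": TCP orientation; "wrist_force": force on the tool from outside, world axes, zero at the start; "torque": the same for the moment, N m; "width": opening from 0.0 (shut) to 1.0 (fully open).
Only numpy, scipy, OpenCV 4.12 (cv2) and the standard library are available. Lean on these libraries where they do the work, as an engineer would, in place of code of your own. Each camera call takes 0.05 s, during which the arm holds its last target. There are 200 camera calls.

## Working session

There is one attempt and no reset: what is moved stays moved. The work goes in short steps, Python scripts to look and compute and a tool call to move; the robot and the scene stay as the last step left them, time stands still between calls to the robot, and variables do not carry over. Pictures are saved under pics/ and viewed, about 8 in all and at most 12, crops included, and the job is handed in when it is done.

Besides the shell and the picture viewer there is one more tool, called as name(argument=value, ...) on one line, values as JSON. drive_tool: Moves the arm, as the interface text tells. Its arguments: {"type":"object","properties":{"deltas":{"type":"array"},"force":{"type":"number"}},"required":["deltas"]}

```bash
mkdir -p pics; ls; cat > h.py <<'E'
import numpy as np,cv2
from workcell import bot
def cam(n,save=None):
    c=bot.read_camera(n)
    if save: cv2.imwrite('pics/'+save,c['frame'])
    return c
def ray(c,u,v,z):
    R,t=np.array(c['R']),np.array(c['t']).ravel()
    d=R.T@np.linalg.solve(np.array(c['mtx']),[u,v,1.]); o=-R.T@t
    return o+d*(z-o[2])/d[2]
def proj(c,X):
    p=np.array(c['mtx'])@(np.array(c['R'])@np.array(X)+np.array(c['t']).ravel()); return p[:2]/p[2]
def cents(c,lo,hi,amin=20):
    m=cv2.inRange(cv2.cvtColor(c['frame'],cv2.COLOR_BGR2HSV),lo,hi)
    n,l,s,ce=cv2.connectedComponentsWithStats(m)
    return [(ce[i].round(1),s[i].tolist()) for i in range(1,n) if s[i][4]>=amin],l
E
python3 - <<'E'
from h import *
a=cam('top','t0.png');b=cam('side','s0.png')
cv2.imwrite('pics/a.png',np.vstack([cv2.resize(np.hstack([a['frame'],b['frame']]),(800,300))]))
for c in(a,b):print(-np.array(c['R']).T@np.array(c['t']).ravel(),np.array(c['mtx'])[0,0])
print(bot.read_state())
E
```

```text
pics
[ 0.33090092 -0.01899622  1.10975366] 437.59618744950797
[ 0.44842286 -0.63704903  0.71615184] 385.0020284347993
{'time': 0.1, 'q': array([ 1.17810338e+00,  2.64692241e-01,  1.60524891e+00,  9.76280266e-06,
        1.27367985e+00, -3.68921688e-02]), 'joint_vel': array([ 0.00018909, -0.00153921, -0.00400999,  0.00182469, -0.00102534,
       -0.00091164]), 'joint_torque': array([ 5.14052442e-05, -5.16710365e+01, -3.68586588e+01,  1.50485585e-04,
        6.39324731e-03, -5.81306182e-06]), 'tool_pos': array([0.23487202, 0.63211732, 0.23007059]), 'tcp_rot': array([-0.55587325, -3.09157341,  0.00310934]), 'wrist_force': array([ 0.15580199, -0.2671799 ,  0.15047073]), 'torque': array([0.02588275, 0.01478255, 0.04093714]), 'width': 1.001486525771156}
```

View pics/t0.png

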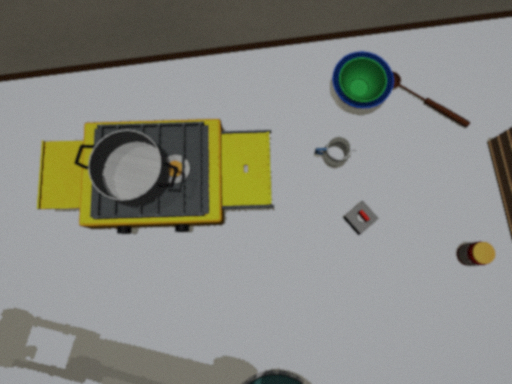

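View pics/s0.png

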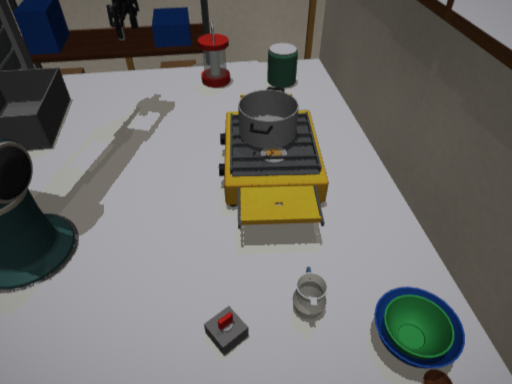

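Top view: grey block with red wing near (361,217), jug (336,152), flap with slot near (246,169), lip at column ~271. Side view: block (226,328), slot (279,203). Measuring now.

```bash
python3 - <<'E'
from h import *
a=cam('top');b=cam('side')
for n,c in(('top',a),('side',b)):
    hsv=cv2.cvtColor(c['frame'],cv2.COLOR_BGR2HSV)
    m=cv2.inRange(hsv,(0,140,90),(8,255,255))|cv2.inRange(hsv,(172,140,90),(180,255,255))
    cs,_=cv2.findContours(m,0,2)
    for k in cs:
        M=cv2.moments(k)
        if M['m00']>8:
            u,v=M['m10']/M['m00'],M['m01']/M['m00']
            print(n,'red',u,v,M['m00'],cv2.minAreaRect(k),ray(c,u,v,.061).round(4))
            if abs(ray(c,u,v,.061)[1]+.3)<.15:
                P=np.array([ray(c,*p[0],.065 if n=='top' else .055)[:2] for p in k],np.float32); print('  wing rect',cv2.minAreaRect(P))
    # slot: non-yellow inside flap ROI
    (u0,v0)=(246,169) if n=='top' else (279,203)
    y=cv2.inRange(hsv,(20,120,60),(40,255,255))
    cv2.imwrite('pics/y_%s.png'%n,y)
    for r in range(v0-6,v0+7): print(hsv[r,u0-9:u0+10,2].tolist())
# yellow outlines in top
hsv=cv2.cvtColor(a['frame'],cv2.COLOR_BGR2HSV);y=cv2.inRange(hsv,(20,120,60),(40,255,255))
for v in range(137,206,8):
    r=np.where(y[v,215:290])[0]+215; print(v,r.min(),r.max())
for u in range(230,268,6):
    r=np.where(y[100:240,u])[0]+100; print('col',u,r.min(),r.max())
for k in cv2.findContours(y,0,2)[0]:
    if cv2.contourArea(k)>200: print(cv2.minAreaRect(k))
# caddy
g=cv2.inRange(a['frame'],(50,50,50),(125,125,125))[195:240,338:385]
k=max(cv2.findContours(g,0,2)[0],key=cv2.contourArea);r=cv2.minAreaRect(k);print('caddy',r,ray(a,r[0][0]+338,r[0][1]+195,.036))
E
```

```text
top red 364.0734463276836 215.29378531073445 29.5 ((363.9918212890625, 215.09014892578125), (11.395282745361328, 3.456996202468872), 50.19443130493164) [ 0.4451 -0.2778  0.061 ]
  wing rect ((0.4451305866241455, -0.27672404050827026), (0.02693469636142254, 0.00852128304541111), 30.125396728515625)
[165, 160, 160, 160, 162, 160, 157, 153, 154, 153, 158, 156, 161, 162, 163, 163, 161, 161, 162]
[162, 160, 162, 162, 158, 157, 151, 144, 141, 143, 150, 155, 160, 162, 162, 161, 160, 162, 161]
[162, 164, 159, 161, 159, 155, 145, 134, 135, 137, 145, 156, 157, 163, 160, 157, 160, 162, 162]
[164, 163, 163, 160, 158, 156, 140, 132, 136, 140, 151, 154, 161, 162, 162, 160, 162, 164, 162]
[165, 164, 162, 160, 161, 155, 142, 143, 143, 151, 154, 156, 158, 159, 161, 162, 161, 163, 160]
[161, 163, 163, 163, 161, 159, 150, 143, 148, 151, 155, 157, 160, 158, 160, 162, 162, 159, 163]
[160, 163, 163, 160, 163, 159, 152, 150, 149, 151, 153, 156, 159, 162, 165, 162, 161, 161, 162]
[162, 165, 167, 164, 163, 161, 156, 151, 150, 150, 154, 151, 157, 160, 162, 161, 162, 159, 160]
[163, 165, 164, 166, 164, 160, 15
[... 1904 characters left out ...]
]
[166, 166, 166, 166, 166, 165, 166, 166, 166, 166, 166, 165, 166, 166, 166, 165, 166, 166, 166]
[165, 165, 166, 166, 166, 166, 166, 166, 165, 165, 165, 165, 166, 166, 165, 166, 165, 166, 166]
137 215 268
145 215 268
153 215 269
161 215 269
169 215 269
177 215 270
185 215 270
193 215 270
201 215 270
col 230 133 205
col 236 133 205
col 242 133 205
col 248 133 205
col 254 133 204
col 260 132 204
col 266 132 204
((483.5, 252.5), (21.0, 21.0), 90.0)
((152.95138549804688, 173.03115844726562), (104.98341369628906, 233.81768798828125), 88.29864501953125)
caddy ((21.725664138793945, 22.61504364013672), (24.835031509399414, 26.810544967651367), 48.8140754699707) [ 0.44355616 -0.27230429  0.036     ]
```

```bash
python3 - <<'E'
from h import *
a=cam('top');b=cam('side')
for n,c,(u0,v0) in(('top',a,(246,168)),('side',b,(279,203))):
    f=c['frame'].astype(float);w=14
    p=f[v0-w+4:v0+w-3,u0-w:u0+w+1]
    base=np.median(p.reshape(-1,3),0); d=np.abs(p-base).sum(2); d[d<25]=0
    V,U=np.mgrid[v0-w+4:v0+w-3,u0-w:u0+w+1]
    u,v=(U*d).sum()/d.sum(),(V*d).sum()/d.sum()
    cov=np.cov(np.vstack([U.ravel(),V.ravel()]),aweights=d.ravel());ev,e=np.linalg.eigh(cov);e=e[:,1]*8
    dd=ray(c,u+e[0],v+e[1],.075)-ray(c,u-e[0],v-e[1],.075)
    print(n,u,v,ray(c,u,v,.075),ray(c,u,v,.07)[:2],'ext',np.where(d.sum(0)>0)[0][[0,-1]],np.where(d.sum(1)>0)[0][[0,-1]],np.degrees(np.arctan2(dd[1],dd[0])))
R=lambda u,v,z:ray(a,u,v,z)
P=[R(268.5,137,.085),R(270.5,201,.085)];print('lip',P,np.degrees(np.arctan2(*(P[0]-P[1])[[1,0]])))
for s in[(133,133),(205,204)]:
    p,q=R(230,s[0],.075),R(266,s[1],.075);print('side edge',p,q)
k=R(196,123,.0)
# side-view flap edges
hsv=cv2.cvtColor(b['frame'],cv2.COLOR_BGR2HSV);y=cv2.inRange(hsv,(20,120,120),(40,255,255))
for v in(196,203,210):
    r=np.where(y[v,230:335])[0]+230;p,q=ray(b,r.min()-.5,v,.075),ray(b,r.max()+.5,v,.075);print('side',v,r.min(),r.max(),p,q,(p+q)/2)
x=cv2.resize(a['frame'][115:235,75:285],None,fx=3,fy=3,interpolation=2)
z=cv2.resize(b['frame'][170:260,220:340],None,fx=5.25,fy=4,interpolation=2)
cv2.imwrite('pics/c.png',x);cv2.imwrite('pics/d.png',z)
E
```

```text
top 245.38584926389805 168.0758075148319 [ 0.59729697 -0.0091626   0.075     ] [ 0.59858421 -0.00911508] ext [11 16] [ 6 15] 174.81558618542834
side 278.4767337135995 203.2924046832783 [ 0.59709042 -0.01061732  0.075     ] [ 0.5982498  -0.00573211] ext [ 9 17] [ 8 12] 171.9697512237286
lip [array([ 0.66475601, -0.07542247,  0.085     ]), array([ 0.50656686, -0.05802135,  0.085     ])] -6.277409746071273
side edge [0.69139901 0.01711055 0.075     ] [ 0.67913384 -0.0712776   0.075     ]
side edge [0.51194527 0.03905892 0.075     ] [ 0.50253557 -0.04670128  0.075     ]
side 196 241 314 [0.51157326 0.02713473 0.075     ] [0.68748643 0.00100956 0.075     ] [0.59952984 0.01407214 0.075     ]
side 203 241 316 [0.50872036 0.00350682 0.075     ] [ 0.68604474 -0.02285643  0.075     ] [ 0.59738255 -0.0096748   0.075     ]
side 210 241 317 [ 0.50597107 -0.01926295  0.075     ] [ 0.68236186 -0.04551472  0.075     ] [ 0.59416647 -0.03238884  0.075     ]
```

View pics/c.png

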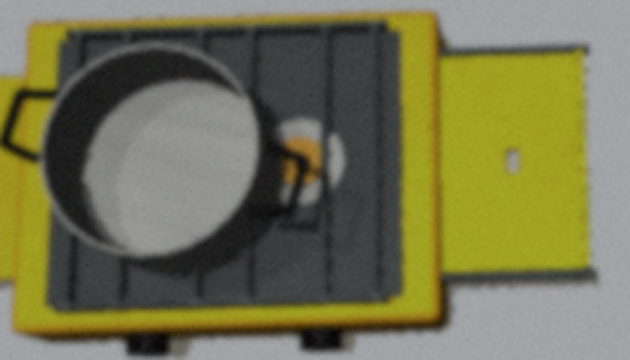

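Slot ≈ (0.597, −0.010, 0.075) from both views (within 1.5 mm), stove yaw ≈ −7°; lip 57 mm away checks. Screw ≈ (0.445, −0.276), wing yaw ≈ 30.4°. Moving above the screw.

drive_tool(deltas=[{"hand": 1,"offset": [5,-5,3],"angular": [0,0,-10]},{"hand": 0.6,"offset": [7,-11,5],"angular": [0,0,-20]},{"hand": 0.6,"offset": [9.5,-17,6],"angular": [0,0,-30]},{"hand": 0.6,"offset": [12,-22.5,6],"angular": [0,0,-40]},{"hand": 0.6,"offset": [14.5,-28,6],"angular": [0,0,-50]},{"hand": 0.6,"offset": [17,-33.5,6],"angular": [0,0,-60]},{"hand": 0.6,"offset": [19,-39,6],"angular": [0,0,-70]},{"hand": 0.6,"offset": [20,-45,6],"angular": [0,0,-80]}])

```text
time: 1.3
tool_pos: [0.4344, 0.1883, 0.2915]
tcp_rot: [2.419, 2.004, 0.002]
wrist_force: [0.7, -0.2, 0.1]
width: 0.602
```

drive_tool(deltas=[{"hand": 0.5,"offset": [0.5,-6,0],"angular": [0,0,-7]},{"hand": 0.5,"offset": [0.5,-12,0],"angular": [0,0,-14]},{"hand": 0.5,"offset": [0.5,-18,0],"angular": [0,0,-21]},{"hand": 0.5,"offset": [0.5,-24,0],"angular": [0,0,-28]},{"hand": 0.5,"offset": [0.7,-30,-3],"angular": [0,0,-35]},{"hand": 0.5,"offset": [0.9,-36,-6],"angular": [0,0,-42]},{"hand": 0.5,"offset": [1,-42,-10],"angular": [0,0,-49]},{"hand": 0.5,"offset": [1,-45.9,-14],"angular": [0,0,-49]}])

```text
time: 2.3
tool_pos: [0.4442, -0.2627, 0.1594]
tcp_rot: [3.028, 0.826, 0.004]
wrist_force: [0.4, 0.5, 0.6]
width: 0.499
```

drive_tool(deltas=[{"hand": 0.5,"offset": [0,0,0],"angular": [0,0,0]},{"hand": 0.5,"offset": [0,0,-3],"angular": [0,0,0]}])

```text
time: 2.55
tool_pos: [0.4456, -0.2616, 0.1314]
tcp_rot: [3.027, 0.826, 0.006]
wrist_force: [-0.2, 0.3, 0.4]
width: 0.503
```

```bash
python3 - <<'E'
from h import *
b=cam('side');s=bot.read_state();print(s['tool_pos'],s['tcp_rot'])
a=cam('top')
n=[cv2.resize(b['frame'][250:384,150:310],(560,469),interpolation=2)]
cv2.imwrite('pics/e.png',n[0])
print(proj(b,s['tool_pos']),proj(b,[.445,-.276,.0535]))
E
```

```text
[ 0.44241617 -0.25909322  0.12624003] [-3.02782441e+00 -8.27731392e-01  2.86395369e-03]
[220.20957078 290.53981949] [224.8098502  319.66018833]
```

View pics/e.png

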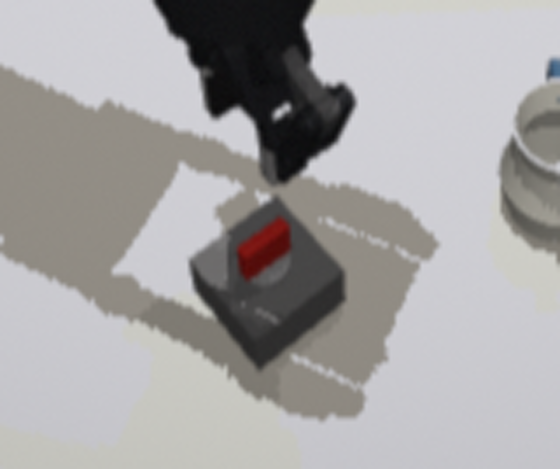

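Picture: wing at crop (264,248), gripper seen behind it (+y side) and aligned across the wing; the TCP falls short in y. Checking reading noise.

```bash
python3 - <<'E'
from h import *
for i in range(4):
    cam('side');s=bot.read_state();print(s['time'],s['tool_pos'],s['tcp_rot'],s['wrist_force'])
E
```

```text
2.7 [ 0.44277501 -0.25881085  0.12861706] [-3.02766541e+00 -8.29501813e-01  2.68544102e-03] [-0.19199356 -0.4854472  -0.33614493]
2.75 [ 0.44373506 -0.25941252  0.12987044] [-3.02955893e+00 -8.30288274e-01  2.41986182e-06] [-0.10468949  0.58426773  0.91230096]
2.8 [ 0.44444131 -0.259848    0.13069238] [3.02863508e+00 8.30378424e-01 1.99220996e-03] [ 0.04590131 -0.17723011  0.98808199]
2.85 [ 0.4446952  -0.260076    0.13101758] [3.02793953e+00 8.30276334e-01 2.77955909e-03] [-0.54663746 -0.93450369  1.44680985]
```

drive_tool(deltas=[{"hand": 0.5,"offset": [0,-1.6,0],"angular": [0,0,0]},{"hand": 0.5,"offset": [0,-1.6,-4],"angular": [0,0,0]},{"hand": 0.5,"offset": [0,-1.6,-7],"angular": [0,0,0]},{"hand": 0.5,"offset": [0,-1.6,-8.7],"angular": [0,0,0]},{"hand": 0.5,"offset": [0,-1.6,-8.7],"angular": [0,0,0]}])

```text
time: 3.48
tool_pos: [0.443, -0.276, 0.0415]
tcp_rot: [-3.029, -0.829, 0.002]
wrist_force: [-0.2, 0.5, 0.1]
width: 0.499
```

drive_tool(deltas=[{"hand": 0.35,"offset": [0,0,0],"angular": [0,0,0]},{"hand": 0.25,"offset": [0,0,0],"angular": [0,0,0]}], force=25)

```text
time: 3.72
tool_pos: [0.4448, -0.2769, 0.0437]
tcp_rot: [3.028, 0.829, 0.003]
wrist_force: [0.2, 0.3, 1.0]
width: 0.254
```

```bash
python3 - <<'E'
from h import *
b=cam('side');s=bot.read_state();print(s['tool_pos'],s['tcp_rot'],s['wrist_force'])
cv2.imwrite('pics/f.png',cv2.resize(b['frame'][270:360,170:290],(720,540),interpolation=2))
E
```

```text
[ 0.44460312 -0.27674635  0.04358063] [3.02820474e+00 8.29029878e-01 2.50656676e-03] [-0.83658251  0.34739104  0.57598818]
```

View pics/f.png

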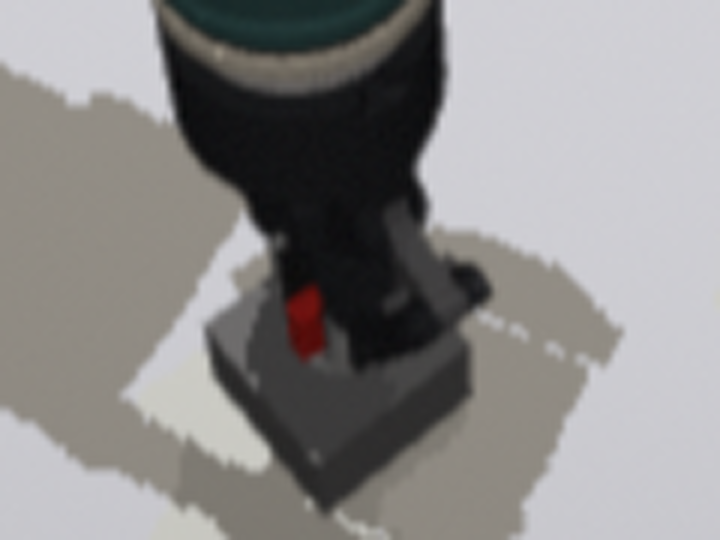

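Red wing lies between the fingers (visible at crop (306,323)), near finger in front. Closing.

drive_tool(deltas=[{"hand": 0.15,"offset": [0,0,0],"angular": [0,0,0]},{"hand": 0.1,"offset": [0,0,0],"angular": [0,0,0]},{"hand": 0.06,"offset": [0,0,0],"angular": [0,0,0]},{"hand": 0.02,"offset": [0,0,0],"angular": [0,0,0]},{"hand": 0,"offset": [0,0,0],"angular": [0,0,0]}], force=40)

```text
time: 4.4
tool_pos: [0.4441, -0.2764, 0.043]
tcp_rot: [3.029, 0.829, 0.001]
wrist_force: [0.1, 0.0, 6.4]
width: 0.093
```

drive_tool(deltas=[{"hand": 0,"offset": [0,0,0],"angular": [0,0,0]},{"hand": 0,"offset": [0,0,1],"angular": [0,0,0]},{"hand": 0,"offset": [0,0,3],"angular": [0,0,0]},{"hand": 0,"offset": [0,0,6],"angular": [0,0,0]},{"hand": 0,"offset": [0,0,10],"angular": [0,0,0]}])

```text
time: 5.03
tool_pos: [0.4423, -0.2752, 0.1419]
tcp_rot: [-3.028, -0.829, 0.003]
wrist_force: [0.2, -0.5, -1.8]
width: 0.095
```

```bash
python3 - <<'E'
from h import *
cam('side');cam('side');b=cam('side');s=bot.read_state();print(s['tool_pos'],s['tcp_rot'],s['wrist_force'],s['width'])
u,v=proj(b,s['tool_pos']).astype(int);print(u,v)
cv2.imwrite('pics/g.png',cv2.resize(b['frame'][v-50:v+50,u-60:u+60],(720,600),interpolation=2))
E
```

```text
[ 0.44525759 -0.27719521  0.14499317] [3.02605531 0.82830073 0.00553269] [-0.30067234  0.17851565 -0.62900381] 0.09708485547895572
222 293
```

View pics/g.png

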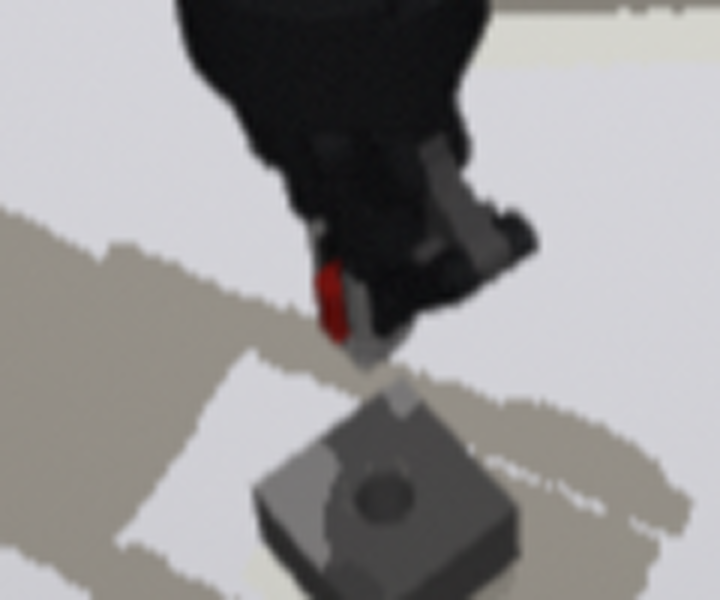

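Block hole is empty and the wing is in the jaws (crop (333,303)). Moving over the slot and aligning.

drive_tool(deltas=[{"hand": 0,"offset": [2,4,2],"angular": [0,0,-6]},{"hand": 0,"offset": [4.5,8.5,2],"angular": [0,0,-12]},{"hand": 0,"offset": [7,13,2],"angular": [0,0,-18]},{"hand": 0,"offset": [9.5,17.5,2],"angular": [0,0,-24]},{"hand": 0,"offset": [12,21.5,2],"angular": [0,0,-30]},{"hand": 0,"offset": [14.2,25,1],"angular": [0,0,-35]},{"hand": 0,"offset": [15.2,26.7,0],"angular": [0,0,-37.7]},{"hand": 0,"offset": [15.2,26.7,0],"angular": [0,0,-37.7]}])

```text
time: 6.18
tool_pos: [0.5939, -0.0076, 0.1391]
tcp_rot: [-3.136, 0.19, 0.009]
wrist_force: [-0.5, -0.3, -0.4]
width: 0.093
```

```bash
python3 - <<'E'
from h import *
for i in range(5):a=cam('top')
b=cam('side');s=bot.read_state();print(s['time'],s['tool_pos'],s['tcp_rot'],s['wrist_force'],s['width'])
for c in(a,b):print(proj(c,s['tool_pos']),proj(c,[.597,-.01,.075]))
cv2.imwrite('pics/h.png',cv2.resize(b['frame'][135:235,225:345],(720,600),interpolation=2))
E
```

```text
6.475 [ 0.59536746 -0.00999039  0.14251365] [ 3.13532528e+00 -1.95625209e-01  4.16892060e-04] [-0.5834158  -0.407815   -0.89201136] 0.09455024995287489
[244.59834675 161.5665461 ] [245.74221606 168.14717075]
[278.9397263  181.80783047] [278.38929846 203.1132585 ]
```

View pics/h.png

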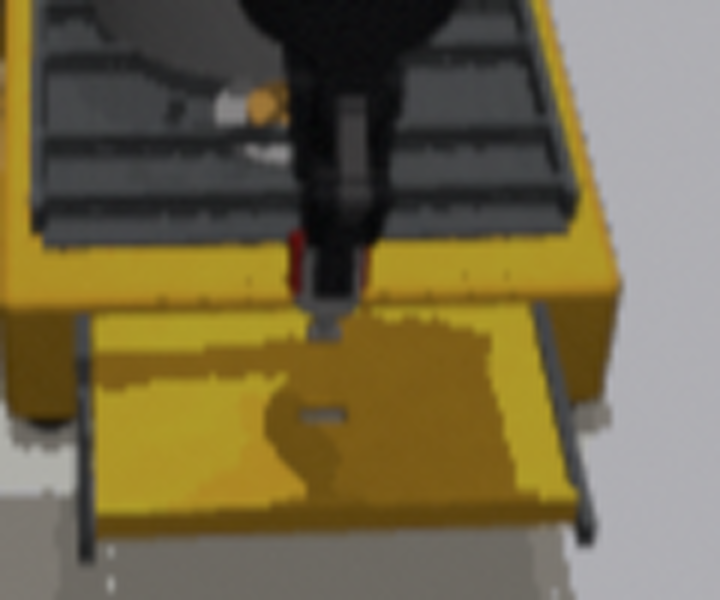

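```bash
python3 - <<'E'
from h import *
P=[];T=[]
fr=[cam('side') for i in range(6)];b=fr[-1]
f=np.mean([x['frame'].astype(float) for x in fr],0)
s=bot.read_state();tp=s['tool_pos'];print(tp,s['tcp_rot'])
for v in range(174,196): print(v,[tuple(int(k) for k in f[v,u]) [2] for u in range(270,290)], 'R-G',[int(f[v,u,2]-f[v,u,1]) for u in range(271,289)] if v<186 else [int(f[v,u,1]-f[v,u,0]) for u in range(271,289)])
for z,dz in((.0077,'org'),(.0293,'foot')): print(dz,proj(b,tp-[0,0,z]))
# slot subpixel
p=f[197:211,268:292];base=np.median(p.reshape(-1,3),0);d=p[...,1]-p[...,0];
print((d[3:10]).astype(int).tolist())
E
```

```text
[ 0.59565685 -0.00938114  0.1425194 ] [ 3.13553395e+00 -1.94762244e-01  6.64393508e-04]
174 [66, 66, 63, 69, 90, 65, 25, 9, 8, 13, 13, 13, 14, 13, 13, 12, 8, 22, 55, 71] R-G [1, 4, 37, 70, 46, 10, 0, -1, 0, 0, 0, -1, 0, 0, 0, 0, 3, 7]
175 [111, 109, 90, 77, 86, 68, 32, 14, 9, 12, 12, 13, 13, 12, 16, 24, 28, 67, 128, 135] R-G [13, 16, 39, 68, 47, 8, 0, 0, 0, 0, 0, 0, 0, 0, 1, 9, 10, 18]
176 [156, 154, 139, 89, 77, 63, 52, 37, 15, 12, 13, 14, 11, 16, 34, 54, 74, 133, 167, 170] R-G [20, 22, 36, 60, 36, 4, 0, 0, 0, 0, 1, 0, 0, 0, 5, 26, 20, 24]
177 [172, 172, 163, 93, 76, 65, 65, 48, 20, 14, 14, 14, 13, 19, 45, 68, 96, 164, 174, 174] R-G [22, 23, 34, 58, 30, 3, 0, 0, 0, 0, 0, 0, 0, 1, 9, 34, 24, 24]
178 [174, 174, 165, 88, 76, 67, 66, 46, 19, 14, 14, 14, 15, 22, 51, 72, 103, 167, 174, 174] R-G [23, 23, 32, 58, 29, 3, 0, 0, 0, 0, 0, 0, 0, 2, 15, 35, 25, 23]
179 [174, 174, 164, 84, 74, 66, 67, 43, 19, 14, 14, 13, 13, 23, 55, 74, 106, 168, 174, 174] R-G [24, 23, 32, 59, 28, 3, 0, 0, 0, 0, 0, 0, 0, 3, 19, 37, 25, 24]
180 [174, 173, 163, 83, 74, 65, 66, 42, 17, 14, 14, 13, 14, 23, 56, 74, 107
[... 2728 characters left out ...]
904459]
[[111, 107, 90, 71, 66, 66, 66, 69, 69, 70, 69, 69, 69, 69, 69, 69, 70, 69, 70, 70, 70, 70, 69, 68], [106, 99, 70, 62, 61, 62, 62, 66, 70, 71, 71, 70, 67, 67, 68, 70, 69, 70, 69, 69, 69, 69, 69, 68], [101, 85, 64, 61, 61, 60, 59, 55, 58, 59, 57, 56, 54, 54, 60, 67, 68, 69, 69, 69, 68, 68, 68, 69], [99, 72, 62, 61, 61, 60, 52, 30, 27, 26, 19, 18, 18, 19, 38, 64, 68, 69, 69, 68, 69, 68, 68, 69], [100, 82, 64, 61, 60, 60, 49, 26, 19, 17, 13, 13, 13, 14, 32, 62, 68, 69, 69, 69, 69, 69, 68, 68], [100, 80, 63, 61, 60, 59, 55, 42, 34, 33, 34, 37, 38, 39, 52, 66, 68, 69, 69, 70, 68, 68, 68, 68], [99, 68, 61, 60, 60, 60, 60, 59, 56, 56, 57, 60, 64, 64, 67, 68, 69, 69, 69, 70, 69, 68, 69, 68]]
```

Picture: wing ends show symmetrically beside the finger, foot at (278.8,191), slot at (278.3,203); x is aligned within ~0.3 mm. Lowering to just above the flap for a close look.

drive_tool(deltas=[{"hand": 0,"offset": [0,0,-1.5],"angular": [0,0,0]},{"hand": 0,"offset": [0,0,-2.5],"angular": [0,0,0]},{"hand": 0,"offset": [0,0,-3.4],"angular": [0,0,0]},{"hand": 0,"offset": [0,0,-3.4],"angular": [0,0,0]}])

```text
time: 7.28
tool_pos: [0.5945, -0.0089, 0.1065]
tcp_rot: [3.136, -0.194, -0.005]
wrist_force: [0.1, 0.2, -0.2]
width: 0.098
```

```bash
python3 - <<'E'
from h import *
fr=[cam('side') for i in range(8)];b=fr[-1]
f=np.mean([x['frame'].astype(float) for x in fr[3:]],0)
s=bot.read_state();tp=s['tool_pos'];print(s['time'],tp,s['tcp_rot'],s['wrist_force'])
for v in range(192,208): print(v,'G-B',[int(f[v,u,1]-f[v,u,0]) for u in range(270,290)])
print(proj(b,tp-[0,0,.0293]),proj(b,[.597,-.01,.075]))
cv2.imwrite('pics/i.png',cv2.resize(f[175:220,250:310].astype(np.uint8),(720,540),interpolation=2))
E
```

```text
7.675 [ 0.59592359 -0.00906366  0.10871763] [ 3.13559141e+00 -1.94071272e-01  1.24686008e-03] [-0.26438568  0.48246029 -1.6528201 ]
192 G-B [70, 69, 50, 13, 1, 0, 0, -1, -1, 0, -1, -1, -1, 0, 1, 19, 67, 71, 70, 70]
193 G-B [71, 69, 53, 17, 1, 0, 0, 0, -1, -1, -1, -1, 0, 0, 3, 27, 68, 71, 70, 70]
194 G-B [71, 69, 61, 28, 2, 0, 0, 0, 0, 0, -1, -1, 0, 2, 15, 50, 69, 71, 71, 71]
195 G-B [72, 71, 67, 37, 4, 1, 0, 0, 0, 0, 0, 0, 0, 3, 24, 63, 70, 71, 70, 71]
196 G-B [74, 70, 68, 49, 16, 3, 0, 0, 0, 0, 0, 0, 1, 7, 38, 67, 70, 71, 71, 71]
197 G-B [89, 70, 66, 60, 42, 17, 3, 0, 0, 0, 0, 4, 16, 31, 58, 69, 69, 70, 70, 71]
198 G-B [99, 69, 62, 63, 58, 44, 25, 7, 0, 0, 9, 27, 47, 59, 67, 69, 69, 69, 70, 71]
199 G-B [84, 65, 62, 63, 62, 51, 20, 5, 0, 0, 9, 39, 64, 68, 69, 70, 70, 70, 71, 71]
200 G-B [64, 62, 62, 62, 61, 47, 7, 1, 0, 1, 4, 30, 64, 70, 70, 70, 70, 69, 71, 70]
201 G-B [62, 61, 62, 63, 62, 53, 22, 10, 10, 13, 16, 42, 65, 70, 70, 71, 69, 69, 70, 69]
202 G-B [62, 60, 61, 61, 59, 53, 42, 31, 29, 31, 36, 50, 60, 69, 69, 69, 69, 68, 69, 69]
203 G-B [61, 61, 61, 61, 51, 30, 26, 24, 17, 15, 16, 19, 38, 65, 68, 70, 69, 68, 68, 68]
204 G-B [61, 61, 61, 59, 49, 26, 19, 17, 12, 11, 11, 13, 31, 63, 69, 70, 70, 69, 69, 69]
205 G-B [61, 60, 60, 60, 56, 44, 36, 34, 33, 33, 32, 33, 48, 65, 69, 69, 69, 70, 69, 69]
206 G-B [61, 61, 60, 61, 60, 59, 58, 57, 57, 56, 56, 57, 60, 68, 70, 70, 70, 70, 70, 69]
207 G-B [60, 60, 61, 61, 62, 61, 61, 61, 61, 61, 61, 60, 61, 66, 69, 70, 70, 69, 69, 69]
[277.94277314 201.55248052] [278.38929846 203.1132585 ]
```

View pics/i.png

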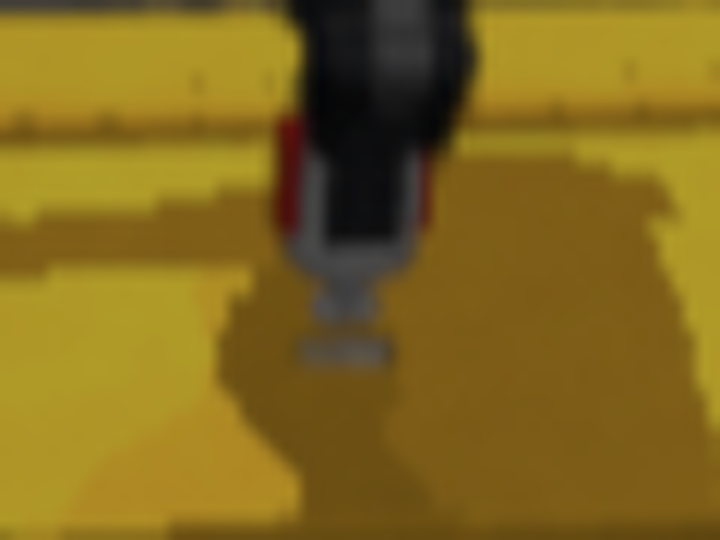

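Foot hangs straight, ~4 mm above the flap, slot partially visible just in front (−y) of it. Shift −1.2 mm in y and feel downward.

drive_tool(deltas=[{"hand": 0,"offset": [0,-0.15,0],"angular": [0,0,0]},{"hand": 0,"offset": [0,-0.15,-0.3],"angular": [0,0,0]},{"hand": 0,"offset": [0,-0.15,-0.5],"angular": [0,0,0]},{"hand": 0,"offset": [0,-0.15,-0.5],"angular": [0,0,0]}])

```text
time: 8.18
tool_pos: [0.5952, -0.0106, 0.1028]
tcp_rot: [3.136, -0.194, -0.001]
wrist_force: [-0.2, 1.1, -1.2]
width: 0.091
```

```bash
cat > st.py <<'E'
from h import *
F=[]
for i in range(6):
    b=cam('side');s=bot.read_state();F.append(s['wrist_force'])
print(s['time'],s['tool_pos'].round(4),s['tcp_rot'].round(3),np.mean(F[2:],0).round(2),np.round(s['torque'],2),s['width'])
E
python3 st.py
```

```text
8.475 [ 0.5957 -0.0105  0.1033] [-3.136  0.194 -0.   ] [ 0.19  0.15 -1.08] [-0.   -0.02 -0.05] 0.09343703950389506
```

drive_tool(deltas=[{"hand": 0,"offset": [0,0,-0.15],"angular": [0,0,0]},{"hand": 0,"offset": [0,0,-0.25],"angular": [0,0,0]},{"hand": 0,"offset": [0,0,-0.25],"angular": [0,0,0]}])

```text
time: 8.85
tool_pos: [0.5955, -0.0106, 0.1006]
tcp_rot: [-3.136, 0.194, 0.0]
wrist_force: [0.6, -0.9, -1.0]
width: 0.099
```

```bash
python3 st.py
```

```text
9.15 [ 0.5957 -0.0106  0.1008] [-3.136  0.194 -0.   ] [-0.24  0.08 -0.7 ] [0.03 0.03 0.04] 0.10044155790457916
```

drive_tool(deltas=[{"hand": 0,"offset": [0,0,-0.1],"angular": [0,0,0]},{"hand": 0,"offset": [0,0,-0.2],"angular": [0,0,0]},{"hand": 0,"offset": [0,0,-0.2],"angular": [0,0,0]}])

```text
time: 9.52
tool_pos: [0.5955, -0.0106, 0.0986]
tcp_rot: [-3.136, 0.194, 0.0]
wrist_force: [0.1, 0.1, -1.0]
width: 0.098
```

```bash
python3 st.py
```

```text
9.825 [ 0.5957 -0.0106  0.0988] [-3.136  0.194 -0.   ] [ 0.01  0.3  -0.97] [-0.05  0.04 -0.01] 0.09573267170154945
```

drive_tool(deltas=[{"hand": 0,"offset": [0,0,-0.1],"angular": [0,0,0]},{"hand": 0,"offset": [0,0,-0.2],"angular": [0,0,0]},{"hand": 0,"offset": [0,0,-0.2],"angular": [0,0,0]}])

```text
time: 10.2
tool_pos: [0.5956, -0.0106, 0.0967]
tcp_rot: [3.136, -0.194, -0.0]
wrist_force: [0.1, -1.1, -1.4]
width: 0.098
```

```bash
python3 st.py
```

```text
10.5 [ 0.5956 -0.0105  0.0968] [-3.136  0.194 -0.   ] [-0.17  0.36 -0.59] [ 0.01  0.02 -0.03] 0.0925338033169329
```

drive_tool(deltas=[{"hand": 0,"offset": [0,0,-0.1],"angular": [0,0,0]},{"hand": 0,"offset": [0,0,-0.2],"angular": [0,0,0]},{"hand": 0,"offset": [0,0,-0.2],"angular": [0,0,0]}])

```text
time: 10.88
tool_pos: [0.5958, -0.0106, 0.0953]
tcp_rot: [-3.136, 0.194, -0.001]
wrist_force: [-1.7, 0.0, 4.2]
width: 0.096
```

```bash
python3 st.py; python3 - <<'E'
from h import *
b=cam('side');cv2.imwrite('pics/j.png',cv2.resize(b['frame'][170:230,235:325],(780,520),interpolation=2))
E
```

```text
11.175 [ 0.5958 -0.0106  0.0951] [ 3.136e+00 -1.940e-01  1.000e-03] [-1.33  0.37  4.01] [0.04 0.31 0.04] 0.09737090923019277
```

View pics/j.png

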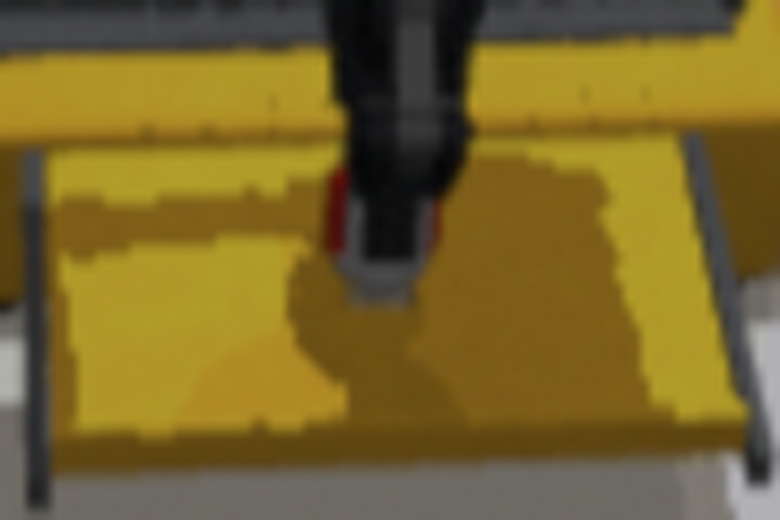

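Contact at TCP z 0.095 with ~5 N: foot through the flap slot onto the bracket (7 mm below the flap-top contact height). Drawing out 18 mm lightly first.

drive_tool(deltas=[{"hand": 0,"offset": [-0.08,-0.2,0],"angular": [0,0,0]},{"hand": 0,"offset": [-0.12,-0.6,0],"angular": [0,0,0]},{"hand": 0,"offset": [-0.17,-1.0,0],"angular": [0,0,0]},{"hand": 0,"offset": [-0.22,-1.4,0],"angular": [0,0,0]},{"hand": 0,"offset": [-0.27,-1.8,0],"angular": [0,0,0]},{"hand": 0,"offset": [-0.27,-1.8,0],"angular": [0,0,0]}])

```text
time: 11.98
tool_pos: [0.5938, -0.0282, 0.0951]
tcp_rot: [-3.135, 0.195, -0.003]
wrist_force: [0.4, 3.3, 4.2]
width: 0.095
```

```bash
sed -i 's/range(6)/range(5)/' st.py; python3 st.py; python3 - <<'E'
from h import *
b=cam('side');f=b['frame'].astype(int)
hsv=cv2.cvtColor(b['frame'],cv2.COLOR_BGR2HSV);y=cv2.inRange(hsv,(15,120,60),(40,255,255))
for u in(255,265,295,305): r=np.where(y[195:250,u])[0]+195;print(u,r.max(),ray(b,u,r.max()+.5,.07)[:2])
E
```

```text
12.225 [ 0.5937 -0.0282  0.0951] [-3.135e+00  1.940e-01 -3.000e-03] [2.02 4.28 4.05] [ 0.91 -0.49 -0.05] 0.0981398765674935
255 229 [ 0.53103775 -0.07893713]
265 229 [ 0.5529982 -0.0822143]
295 228 [ 0.61956774 -0.08917009]
305 227 [ 0.64231625 -0.08957077]
```

Flap is dragging along (lip moved ~17 mm; +4 N drag). Now feeling in 1 mm steps.

drive_tool(deltas=[{"hand": 0,"offset": [0.01,-0.15,0],"angular": [0,0,0]},{"hand": 0,"offset": [0,-0.3,0],"angular": [0,0,0]},{"hand": 0,"offset": [0,-0.3,0],"angular": [0,0,0]}])

```text
time: 12.65
tool_pos: [0.5933, -0.0314, 0.0951]
tcp_rot: [-3.135, 0.194, -0.001]
wrist_force: [2.2, 4.1, 4.8]
width: 0.093
```

drive_tool(deltas=[{"hand": 0,"offset": [-0.01,-0.1,0],"angular": [0,0,0]},{"hand": 0,"offset": [-0.01,-0.1,0],"angular": [0,0,0]}])

```text
time: 12.9
tool_pos: [0.5931, -0.0324, 0.095]
tcp_rot: [-3.135, 0.194, -0.001]
wrist_force: [2.0, 4.5, 5.0]
width: 0.102
```

drive_tool(deltas=[{"hand": 0,"offset": [-0.01,-0.1,0],"angular": [0,0,0]},{"hand": 0,"offset": [-0.01,-0.1,0],"angular": [0,0,0]}])

```text
time: 13.15
tool_pos: [0.593, -0.0334, 0.095]
tcp_rot: [-3.135, 0.194, -0.001]
wrist_force: [2.1, 3.7, 5.4]
width: 0.092
```

drive_tool(deltas=[{"hand": 0,"offset": [-0.01,-0.1,0],"angular": [0,0,0]},{"hand": 0,"offset": [-0.01,-0.1,0],"angular": [0,0,0]}])

```text
time: 13.4
tool_pos: [0.5928, -0.0344, 0.095]
tcp_rot: [-3.135, 0.194, -0.001]
wrist_force: [1.5, 4.5, 5.7]
width: 0.094
```

drive_tool(deltas=[{"hand": 0,"offset": [-0.01,-0.1,0],"angular": [0,0,0]},{"hand": 0,"offset": [-0.01,-0.1,0],"angular": [0,0,0]}])

```text
time: 13.65
tool_pos: [0.5927, -0.0354, 0.095]
tcp_rot: [-3.135, 0.194, -0.001]
wrist_force: [2.2, 3.6, 5.2]
width: 0.093
```

drive_tool(deltas=[{"hand": 0,"offset": [-0.01,-0.1,0],"angular": [0,0,0]},{"hand": 0,"offset": [-0.01,-0.1,0],"angular": [0,0,0]}])

```text
time: 13.9
tool_pos: [0.5926, -0.0366, 0.095]
tcp_rot: [3.136, -0.194, 0.001]
wrist_force: [1.6, 4.6, 5.6]
width: 0.095
```

drive_tool(deltas=[{"hand": 0,"offset": [-0.01,-0.1,0],"angular": [0,0,0]},{"hand": 0,"offset": [-0.01,-0.1,0],"angular": [0,0,0]}])

```text
time: 14.15
tool_pos: [0.5921, -0.0382, 0.0946]
tcp_rot: [3.135, -0.194, -0.0]
wrist_force: [1.1, 1.0, 3.2]
width: 0.093
```

```bash
python3 st.py
```

```text
14.4 [ 0.5921 -0.0381  0.0945] [ 3.135e+00 -1.940e-01 -1.000e-03] [1.04 0.04 3.59] [-0.09 -0.27 -0.04] 0.09811690841875607
```

drive_tool(deltas=[{"hand": 0,"offset": [-0.01,-0.07,0],"angular": [0,0,0]},{"hand": 0,"offset": [-0.01,-0.07,0],"angular": [0,0,0]}])

```text
time: 14.65
tool_pos: [0.592, -0.0384, 0.0946]
tcp_rot: [3.135, -0.194, -0.001]
wrist_force: [0.7, 0.3, 2.9]
width: 0.097
```

```bash
python3 st.py
```

```text
14.9 [ 0.5921 -0.0383  0.0946] [ 3.135e+00 -1.940e-01 -1.000e-03] [ 1.55 -0.02  1.89] [-0.01 -0.26  0.  ] 0.09346090559718538
```

drive_tool(deltas=[{"hand": 0,"offset": [0,0,-0.1],"angular": [0,0,0]},{"hand": 0,"offset": [0,0,-0.15],"angular": [0,0,0]},{"hand": 0,"offset": [0,0,-0.15],"angular": [0,0,0]}])

```text
time: 15.28
tool_pos: [0.5921, -0.0385, 0.0935]
tcp_rot: [3.135, -0.194, -0.0]
wrist_force: [0.1, -0.8, 3.5]
width: 0.093
```

```bash
python3 st.py
```

```text
15.525 [ 0.5921 -0.0384  0.0935] [ 3.135 -0.194 -0.   ] [-0.53 -0.05  5.43] [-0.13  0.08 -0.01] 0.09892035205512148
```

drive_tool(deltas=[{"hand": 0,"offset": [-0.01,-0.08,0],"angular": [0,0,0]},{"hand": 0,"offset": [-0.01,-0.08,0],"angular": [0,0,0]}])

```text
time: 15.78
tool_pos: [0.592, -0.0393, 0.0932]
tcp_rot: [3.135, -0.194, -0.0]
wrist_force: [-0.6, -0.5, 3.4]
width: 0.095
```

```bash
python3 st.py
```

```text
16.025 [ 0.592  -0.0393  0.0931] [ 3.135 -0.194 -0.   ] [ 0.01 -0.76  4.29] [-0.29 -0.01  0.01] 0.09711083488426567
```

drive_tool(deltas=[{"hand": 0,"offset": [-0.01,-0.08,0],"angular": [0,0,0]},{"hand": 0,"offset": [-0.01,-0.08,0],"angular": [0,0,0]}])

```text
time: 16.27
tool_pos: [0.5918, -0.0397, 0.0928]
tcp_rot: [-3.135, 0.194, 0.001]
wrist_force: [0.3, -0.2, 2.4]
width: 0.099
```

```bash
python3 st.py
```

```text
16.525 [ 0.5918 -0.0398  0.0929] [-3.135e+00  1.940e-01  1.000e-03] [ 1.31 -0.52  0.41] [-0.08 -0.1  -0.03] 0.09782429347582931
```

drive_tool(deltas=[{"hand": 0,"offset": [0,0,-0.1],"angular": [0,0,0]},{"hand": 0,"offset": [0,0,-0.2],"angular": [0,0,0]},{"hand": 0,"offset": [0,0,-0.2],"angular": [0,0,0]}])

```text
time: 16.9
tool_pos: [0.5918, -0.0398, 0.0909]
tcp_rot: [-3.136, 0.194, 0.001]
wrist_force: [0.2, -0.6, 0.5]
width: 0.097
```

```bash
python3 st.py
```

```text
17.15 [ 0.5918 -0.0398  0.091 ] [-3.136e+00  1.940e-01  1.000e-03] [ 0.34  0.07 -0.31] [-0.04 -0.06  0.05] 0.09638087984483583
```

It drops into the bracket slot (−5 mm with no force). Lowering on.

drive_tool(deltas=[{"hand": 0,"offset": [0,0,-0.1],"angular": [0,0,0]},{"hand": 0,"offset": [0,0,-0.2],"angular": [0,0,0]},{"hand": 0,"offset": [0,0,-0.3],"angular": [0,0,0]},{"hand": 0,"offset": [0,0,-0.3],"angular": [0,0,0]}])

```text
time: 17.65
tool_pos: [0.5921, -0.0399, 0.0882]
tcp_rot: [3.136, -0.194, 0.0]
wrist_force: [0.3, -0.4, 0.1]
width: 0.095
```

```bash
python3 st.py
```

```text
17.9 [ 0.5921 -0.0399  0.0882] [ 3.136 -0.194  0.   ] [ 0.77 -0.06  0.12] [-0.08 -0.14 -0.01] 0.09359438916057118
```

drive_tool(deltas=[{"hand": 0,"offset": [0,0,-0.1],"angular": [0,0,0]},{"hand": 0,"offset": [0,0,-0.2],"angular": [0,0,0]},{"hand": 0,"offset": [0,0,-0.3],"angular": [0,0,0]},{"hand": 0,"offset": [0,0,-0.4],"angular": [0,0,0]},{"hand": 0,"offset": [0,0,-0.4],"angular": [0,0,0]}])

```text
time: 18.52
tool_pos: [0.5919, -0.0398, 0.084]
tcp_rot: [-3.136, 0.194, 0.001]
wrist_force: [-0.5, 0.3, 0.1]
width: 0.098
```

```bash
python3 st.py
```

```text
18.775 [ 0.5919 -0.0398  0.084 ] [-3.136e+00  1.940e-01  1.000e-03] [ 0.44  0.06 -0.51] [ 0.   -0.04  0.01] 0.09561526441752966
```

Still free; the flange should seat near TCP z ≈ 0.082. Fine steps.

drive_tool(deltas=[{"hand": 0,"offset": [0,0,-0.05],"angular": [0,0,0]},{"hand": 0,"offset": [0,0,-0.1],"angular": [0,0,0]},{"hand": 0,"offset": [0,0,-0.1],"angular": [0,0,0]}])

```text
time: 19.15
tool_pos: [0.592, -0.0399, 0.0833]
tcp_rot: [-3.136, 0.194, -0.0]
wrist_force: [0.3, 0.1, 0.8]
width: 0.1
```

drive_tool(deltas=[{"hand": 0,"offset": [0,0,-0.05],"angular": [0,0,0]},{"hand": 0,"offset": [0,0,-0.05],"angular": [0,0,0]}])

```text
time: 19.4
tool_pos: [0.5921, -0.0399, 0.0828]
tcp_rot: [-3.136, 0.194, -0.0]
wrist_force: [-0.2, 0.5, 1.4]
width: 0.099
```

```bash
python3 st.py
```

```text
19.65 [ 0.5921 -0.0399  0.0828] [-3.136  0.194 -0.   ] [0.34 0.78 0.68] [ 0.04 -0.05 -0.03] 0.09607908466462807
```

drive_tool(deltas=[{"hand": 0,"offset": [0,0,-0.05],"angular": [0,0,0]},{"hand": 0,"offset": [0,0,-0.05],"angular": [0,0,0]}])

```text
time: 19.9
tool_pos: [0.5921, -0.0399, 0.0822]
tcp_rot: [-3.136, 0.194, -0.0]
wrist_force: [1.5, -0.1, 0.9]
width: 0.097
```

drive_tool(deltas=[{"hand": 0,"offset": [0,0,-0.05],"angular": [0,0,0]},{"hand": 0,"offset": [0,0,-0.05],"angular": [0,0,0]}])

```text
time: 20.15
tool_pos: [0.5921, -0.0399, 0.082]
tcp_rot: [3.136, -0.194, 0.0]
wrist_force: [-0.8, 0.5, 3.0]
width: 0.094
```

```bash
python3 st.py
```

```text
20.4 [ 0.5921 -0.0399  0.082 ] [-3.136  0.194 -0.   ] [-0.77  0.64  3.48] [0.05 0.09 0.01] 0.09282889366647129
```

Flange seats at TCP z 0.082 (14.3 mm below the bracket contact, as it should). Quarter turn +90°.

drive_tool(deltas=[{"hand": 0,"offset": [0,0,0],"angular": [0,0,8]},{"hand": 0,"offset": [0,0,0],"angular": [0,0,16]},{"hand": 0,"offset": [0,0,0],"angular": [0,0,24]},{"hand": 0,"offset": [0,0,0],"angular": [0,0,32]}])

```text
time: 20.9
tool_pos: [0.5922, -0.0396, 0.082]
tcp_rot: [-3.066, -0.684, -0.001]
wrist_force: [-0.2, 1.0, 3.0]
width: 0.102
```

drive_tool(deltas=[{"hand": 0,"offset": [0,0,0],"angular": [0,0,8]},{"hand": 0,"offset": [0,0,0],"angular": [0,0,16]},{"hand": 0,"offset": [0,0,0],"angular": [0,0,24]},{"hand": 0,"offset": [0,0,0],"angular": [0,0,32]}])

```text
time: 21.4
tool_pos: [0.5921, -0.0394, 0.082]
tcp_rot: [-2.758, -1.503, -0.001]
wrist_force: [-0.6, 1.8, 4.0]
width: 0.1
```

```bash
python3 st.py
```

```text
21.65 [ 0.5921 -0.0397  0.082 ] [-2.764e+00 -1.494e+00 -1.000e-03] [-1.43  1.95  5.21] [0.39 0.25 0.  ] 0.09406132009980045
```

drive_tool(deltas=[{"hand": 0,"offset": [0,0,0],"angular": [0,0,8]},{"hand": 0,"offset": [0,0,0],"angular": [0,0,16]},{"hand": 0,"offset": [0,0,0],"angular": [0,0,24]},{"hand": 0,"offset": [0,0,0],"angular": [0,0,26]},{"hand": 0,"offset": [0,0,0],"angular": [0,0,26]}])

```text
time: 22.28
tool_pos: [0.5922, -0.0398, 0.082]
tcp_rot: [2.356, 2.078, 0.001]
wrist_force: [-1.9, 3.0, 5.1]
width: 0.095
```

```bash
python3 st.py; python3 - <<'E'
from h import *
b=cam('side');cv2.imwrite('pics/k.png',cv2.resize(b['frame'][170:245,230:330],(720,540),interpolation=2))
E
```

```text
22.525 [ 0.5922 -0.0398  0.082 ] [2.356e+00 2.078e+00 1.000e-03] [-0.94  2.57  4.33] [0.37 0.21 0.03] 0.10257686843963605
```

View pics/k.png

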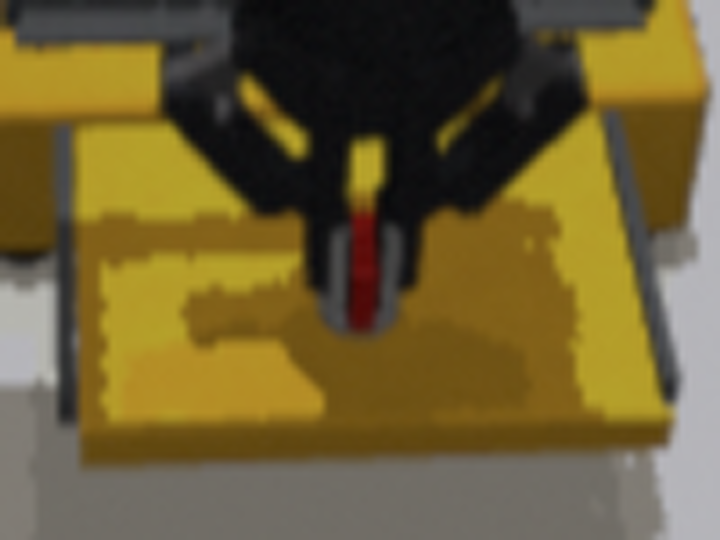

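Picture: flange flat on the flap at crop (360,325), wing pointing along stove y. Releasing and lifting.

drive_tool(deltas=[{"hand": 0.12,"offset": [0,0,0],"angular": [0,0,0]},{"hand": 0.2,"offset": [0,0,0],"angular": [0,0,0]},{"hand": 0.4,"offset": [0,0,0.05],"angular": [0,0,0]},{"hand": 0.5,"offset": [0,0,0.2],"angular": [0,0,0]},{"hand": 0.5,"offset": [0,0,2],"angular": [0,0,0]},{"hand": 0.5,"offset": [0,-1,6],"angular": [0,0,0]},{"hand": 0.5,"offset": [0,-4,11],"angular": [0,0,0]},{"hand": 0.5,"offset": [0,-9,15],"angular": [0,0,0]}])

```text
time: 23.58
tool_pos: [0.593, -0.1286, 0.235]
tcp_rot: [2.35, 2.081, 0.004]
wrist_force: [0.9, -0.7, 0.2]
width: 0.5
```

drive_tool(deltas=[{"hand": 0.5,"offset": [-4,-4,1],"angular": [0,0,0]},{"hand": 0.5,"offset": [-9,-8,1],"angular": [0,0,0]},{"hand": 0.5,"offset": [-12,-12,1],"angular": [0,0,0]},{"hand": 0.5,"offset": [-12,-12,1],"angular": [0,0,0]}])

```text
time: 24.08
tool_pos: [0.4703, -0.2512, 0.2426]
tcp_rot: [2.358, 2.073, -0.0]
wrist_force: [0.4, 0.6, 0.0]
width: 0.498
```

```bash
python3 st.py; python3 - <<'E'
from h import *
b=cam('side');a=cam('top')
cv2.imwrite('pics/l.png',np.hstack([cv2.resize(b['frame'][180:240,245:315],(420,360),interpolation=2),cv2.resize(a['frame'][130:210,210:290],(360,360),interpolation=2)]))
for n,c in(('top',a),('side',b)):
    hsv=cv2.cvtColor(c['frame'],cv2.COLOR_BGR2HSV)
    m=cv2.inRange(hsv,(0,140,60),(8,255,255))|cv2.inRange(hsv,(172,140,60),(180,255,255))
    for k in cv2.findContours(m,0,2)[0]:
        M=cv2.moments(k)
        if 8<M['m00']<150:
            P=np.array([ray(c,*p[0],.1)[:2] for p in k],np.float32);print(n,cv2.minAreaRect(P))
E
```

```text
24.325 [ 0.4729 -0.2478  0.2413] [2.353e+00 2.081e+00 1.000e-03] [-0.22 -0.16 -0.3 ] [-0.05  0.03  0.05] 0.5017414048966963
top ((0.5931739211082458, -0.03878692910075188), (0.02144215814769268, 0.0073711201548576355), 82.11263275146484)
side ((0.5911136865615845, -0.048023685812950134), (0.047164253890514374, 0.006721876095980406), 78.78465270996094)
```

View pics/l.png

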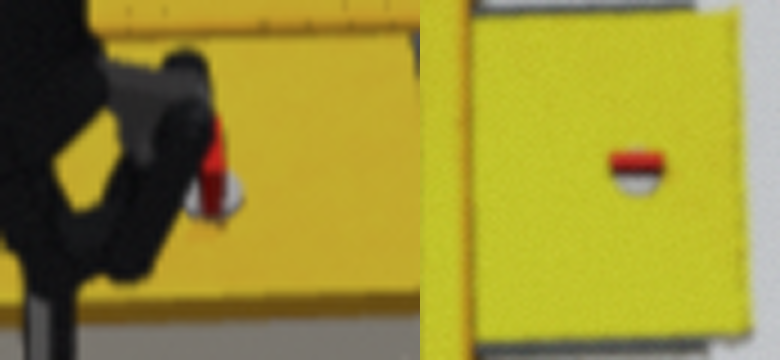

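Both views show the screw upright with the flange flat on the flap and the wing at ~82°, which is 89° from the slot. The gripper is clear.

```bash
python3 -c "
from h import *
print(bot.finish_job())"
```

```text
the job is handed in; nothing more can be done
None
```

The thumbscrew is in and locked, and I handed the job in at about 24 s. I put its foot through the flap slot and drew the flap out about 29 mm until the bracket slot was felt. It then went down until the flange sat on the flap. I gave it a quarter turn of 90°, released it and backed the gripper away.

**Seating:** the flange met resistance 14.3 mm below the height where the foot first touched the bracket, close to the 14.6 mm expected. The wing ended at about 82° against a slot yaw of about −7°. The top and side pictures show the screw upright with its flange flat on the flap.

**Forces:** the readings I took while in contact with the stove stayed at about 6 N or less per axis.

**Disagreements and gaps:**
- The two cameras gave the slot position about 1.5 mm apart, and the side view put the foot further still from it. I settled this by feel.
- First contact with the bracket came about 1 mm lower than computed.
- In the last side picture the gripper partly hid the wing, so the wing angle rests on the top view and the tool pose.
- I did not measure the pot and jug again at the end. The arm was steered clear of both and I felt no unexpected contact.
- I did not test the lock by pulling on the screw.

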